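Lid the cast-iron kettles

TASK

Match up the four loose cast-iron lids with the four open kettles on the bench: put on each kettle the lid that fits its mouth, seated level on the rim with its spigot down in the mouth, and the square lid turned square with its kettle. Set the lids on gently without dropping them, do not push the kettles about, and leave the tin and the brush where they are.

Things in the scene. Friction and masses are not known exactly. Their poses are not given: they have to be found in the camera images.
- lid_small: Loose dark iron small round lid, right way up on the bench. In mm: plate 70 diameter, 5 thick; under it a round spigot 32 diameter, 10 deep (8 play each way in its mouth; plate rests on the rim); 4 high dome; central round knob 16 diameter, from z 19 to 43. Origin: centre of spigot's underside, z up. 0.05-0.25 kg.
- kettle_small: Heavy grey iron small round kettle, no lid or handle, upright on the bench. In mm: body 108 diameter; mouth 48 diameter inside, flat 5 wide rim at z 70; spout toward its x, out to 87 from centre, below the rim; small lugs at +y and -y below the rim. Origin: centre of underside. A seated lid's origin is at z 60.
- lid_medium: Loose dark iron medium round lid, right way up on the bench. In mm: plate 86 diameter, 5 thick; under it a round spigot 48 diameter, 10 deep (8 play each way in its mouth; plate rests on the rim); 4 high dome; central round knob 16 diameter, from z 19 to 43. Origin: centre of spigot's underside, z up. 0.05-0.25 kg.
- kettle_medium: Heavy grey iron medium round kettle, no lid or handle, upright on the bench. In mm: body 128 diameter; mouth 64 diameter inside, flat 5 wide rim at z 80; spout toward its x, out to 97 from centre, below the rim; small lugs at +y and -y below the rim. Origin: centre of underside. A seated lid's origin is at z 70.
- lid_large: Loose dark iron large round lid, right way up on the bench. In mm: plate 102 diameter, 5 thick; under it a round spigot 64 diameter, 10 deep (8 play each way in its mouth; plate rests on the rim); 4 high dome; central round knob 16 diameter, from z 19 to 43. Origin: centre of spigot's underside, z up. 0.05-0.25 kg.
- kettle_large: Heavy grey iron large round kettle, no lid or handle, upright on the bench. In mm: body 146 diameter; mouth 80 diameter inside, flat 5 wide rim at z 88; spout toward its x, out to 106 from centre, below the rim; small lugs at +y and -y below the rim. Origin: centre of underside. A seated lid's origin is at z 78.
- lid_square: Loose dark iron square lid, right way up on the bench. In mm: plate 82 x 82, 5 thick; under it a square spigot 44 x 44, 10 deep (8 play each way in its mouth; plate rests on the rim); 4 high dome; central square knob 16 x 16, from z 19 to 43. Origin: centre of spigot's underside, z up; x, y along the sides of plate and knob. 0.05-0.25 kg.
- kettle_square: Heavy grey iron square kettle, no lid or handle, upright on the bench. In mm: body 112 x 112; mouth 60 x 60 inside, flat 5 wide rim at z 78; spout toward its x, out to 89 from centre, below the rim; small lugs at +y and -y, up to the rim height, 48 from centre. Origin: centre of underside; x, y along the sides. A seated lid's origin is at z 68.
- tin: Bystander: closed metal can, 84 mm in diameter, 110 mm tall, standing among the kettles on the robot's right. Origin: centre of its underside.
- brush: Bystander: wooden bench brush with brass bristles, 170 mm long (along its x), 32 mm wide, 30 mm high, lying among the kettles at the robot's left. Origin: centre of its underside.
Not all that is in view belongs to the job. Leave any red look-alike of the lid_medium alone. What is shaped like the lid_small but red is not meant.

How it is judged:
By the outcome, as a careful person would: the job done as asked, in the order asked, and still so for the second after the job is handed in, with the robot touching nothing.
It also fails if it takes over 112 s, if anything falls off the work surface, if the arm or the gripper's body presses on something with over 40 N, if the wrist force passes 120 N, or if a joint passes its speed limit or range.

ROBOT

A 6-joint arm with a two-finger parallel gripper is mounted at the origin on the work surface. World frame = base frame: x ahead of the robot, y to its left, z up, the work surface at z = 0. Lengths are in m, angles in rad, forces in N, time in s.
With the tool pointing down it reaches from about 0.225 to 0.875 m from the base axis. Payload 3.4 kg.
Tool frame: the origin (TCP) lies at the very end of the fingers, on their centre line; the grasp point (between the pads) lies behind it (manip.grasp_offset is the z of the grasp point in the tool frame, in m); z points along the fingers, y is the line along which they close (so a half turn about z gives the same grasp; the last joint's range is limited). The gripper opens to 85 mm and grips with 20 to 120 N. Pads are 22 mm wide; open, the fingers measure 114 mm over their backs; the gripper's body (76 mm by 85 mm) begins 54 mm behind the grasp point. The pads swing forward as they close: fully open they stand 13 mm farther back than shut.
Start: joints at [-1.229, 0.276, 1.505, -0, 1.361, -0.121], TCP at [0.257, -0.515, 0.231] pointing down, gripper open.
Joint ranges: [-2.89, 2.89], [-0.75, 2.08], [0.22, 2.7], [-1.18, 4.32], [0.11, 2.71], [-2.7, 2.7]. Speed limits (rad/s): [2.57, 2.57, 3.14, 3.14, 3.14, 3.14].

INTERFACE

Orientations are given as a unit quaternion [w, x, y, z].
In Python, from rig import manip gives the robot as it stands.
- The arm moves only by the shell command python3 -m pendant 'ROWS' [FORCE]. ROWS is JSON, a list of rows, each an object of numbers: "dx", "dy", "dz": the shift along the tool's x, y, z in m; "rx", "ry", "rz": the turn, a rotation vector about the tool's x, y, z in degrees; "hand": the finger opening in m, from 0 to 0.0854. In form: [{"dx": .., "dy": .., "dz": .., "rx": .., "ry": .., "rz": .., "hand": ..}, ...]. A call has 1 to 12 rows; each row shifts and turns the commanded pose from where the row before left it, along the tool's axes as they then stand; what a row does not reach is not made up. A row lasts 1/12 s, in which the tool goes at most 41.7 mm and 7.16 degrees, less where a joint would pass 70% of its speed; a pose out of reach is approached as far as the arm can. A call is refused whole if a number of a shift passes 0.0417 or a number of a turn 7.16, either way. A call with a gripper value outside its range is refused whole. The fingers move at their own pace and stop on an object; FORCE is the grip in N (left out, the last holds). Time passes only in rows, so rows that do not move let the fingers close. It gives the time, the measured TCP pose, the force, the opening and the grip force at its end, in the units of the state.
- manip.get_state(): the state, without advancing time (a new reading comes with each control period).
- manip.get_image(name): name is "side" or "top" or "wrist"; returns a dict with "frame" (420x560x3 uint8, red, green, blue), "fx", "fy", "cx", "cy" (pixels), "position" and "attitude" of the camera in the world; the wrist camera has in their place "mount" (4x4, takes a point from camera to tool coordinates, whose origin is the TCP and whose axes are the flange's). Camera axes: x right, y up, looking along -z (the intrinsics and any distortion apply to the point x, -y, -z); pixel columns grow to the right and rows downward; lengths in m; the calibration is good to about 2 mm. A picture is of the moment at which its call begins: read the wrist's pose just before it. There is no depth.
- manip.sign_off(): hands the job in; it is judged then, once.
The state is a dict: "clock": time; "qpos": joint angles; "qd": joint speeds; "effort": joint torques, N m; "position": TCP position; "ee_rot": TCP orientation; "contact_force": force on the tool from outside, world axes, zero at the start; "moment": the same for the moment, N m; "width": finger opening in m; "gripper_force": force on a finger pad.
Only numpy, scipy, OpenCV 4.12 (cv2) and the standard library are available. Lean on these libraries where they do the work, as an engineer would, in place of code of your own. Each camera call takes 0.05 s, during which the arm holds its last target. There are 200 camera calls.

## Working session

There is one attempt and no reset: what is moved stays moved. The work goes in short steps, Python scripts to look and compute and a shell command to move; the robot and the scene stay as the last step left them, time stands still between calls to the robot, and variables do not carry over. Pictures are saved under pics/ and viewed, at most 14 in all, crops included, and the job is handed in when it is done.

```bash
mkdir -p pics; cat > cam.py <<'E'
import numpy as np, cv2
from rig import manip
from scipy.spatial.transform import Rotation as R
def q2m(q): return R.from_quat([q[1],q[2],q[3],q[0]]).as_matrix()
def grab(n):
    s=manip.get_state(); d=manip.get_image(n)
    if n=="wrist":
        T=np.eye(4);T[:3,:3]=q2m(s["ee_rot"]);T[:3,3]=s["position"]
        T=T@np.array(d["mount"]); d["R"]=T[:3,:3]; d["p"]=T[:3,3]
    else:
        a=np.array(d["attitude"],float); d["R"]=q2m(a) if a.size==4 else a.reshape(3,3); d["p"]=np.array(d["position"])
    return d
def save(d,f): cv2.imwrite("pics/"+f,cv2.cvtColor(np.array(d["frame"]),cv2.COLOR_RGB2BGR))
def ray(d,u,v):
    dist=d.get("distortion"); 
    K=np.array([[d["fx"],0,d["cx"]],[0,d["fy"],d["cy"]],[0,0,1.]])
    x,y=cv2.undistortPoints(np.array([[[u,v]]],float),K,None if dist is None else np.array(dist,float))[0,0]
    return d["R"]@np.array([x,-y,-1.])
def onz(d,u,v,z):
    r=ray(d,u,v); return d["p"]+r*(z-d["p"][2])/r[2]
def proj(d,P):
    c=d["R"].T@(np.array(P)-d["p"]); return d["cx"]+d["fx"]*c[0]/-c[2], d["cy"]+d["fy"]*-c[1]/-c[2]
def two(d1,uv1,d2,uv2):
    A=[];b=[]
    a=[ray(d1,*uv1),ray(d2,*uv2)]
    t=np.linalg.lstsq(np.c_[a[0],-a[1]],d2["p"]-d1["p"],rcond=None)[0]
    p,q=d1["p"]+t[0]*a[0],d2["p"]+t[1]*a[1]
    return (p+q)/2,np.linalg.norm(p-q)
E
python3 - <<'E'
from cam import *
for n in("top","side","wrist"):
    d=grab(n);save(d,n+"0.png");print(n,{k:v for k,v in d.items() if k!="frame"})
print(manip.get_state(),manip.grasp_offset)
E
```

```text
top {'fx': 439.20691369986946, 'fy': 439.20691369986946, 'cx': 285.47263030910227, 'cy': 212.1367619764548, 'position': array([0.38834057, 0.02064161, 1.02489673]), 'attitude': array([-0.70104425, -0.04507636,  0.06255467,  0.70893723]), 'R': array([[-0.01301017,  0.98835326, -0.1516198 ],
       [-0.99963221, -0.00924775,  0.02549363],
       [ 0.02379457,  0.15189571,  0.98811007]]), 'p': array([0.38834057, 0.02064161, 1.02489673])}
side {'fx': 408.8239826094819, 'fy': 408.8239826094819, 'cx': 275.3030594615303, 'cy': 205.61657030878328, 'position': array([0.31303642, 0.76953475, 0.77085381]), 'attitude': array([-0.12435158, -0.05713347,  0.40028419,  0.90611534]), 'R': array([[-0.9625449 ,  0.1796145 , -0.20309098],
       [-0.271093  , -0.6486185 ,  0.71119802],
       [-0.00398709,  0.73961657,  0.67301666]]), 'p': array([0.31303642, 0.76953475, 0.77085381])}
wrist {'fx': 334.40285213604074, 'fy': 334.40285213604074, 'cx': 273.3910497127073, 'cy': 217.16657394687397, 'mount': array([[ 5.77969633e-04,  9.63597520e-01,  2.67356478e-01,
         6.72721399e-02],
       [ 9.99999554
[... 453 characters left out ...]
.15, 'qpos': array([-1.22901813e+00,  2.76464203e-01,  1.50585042e+00,  2.22925944e-05,
        1.36068375e+00, -1.21034223e-01]), 'qd': array([-0.00081715, -0.00019741, -0.00425933,  0.00117369, -0.00144466,
        0.00041283]), 'effort': array([ 1.91518280e-03, -4.17143261e+01, -2.46032327e+01, -1.45867871e-04,
        7.63516291e-03, -2.13623235e-05]), 'position': array([ 0.25657113, -0.51414737,  0.23062694]), 'ee_rot': array([-6.99783110e-04,  9.73345143e-01,  2.29344150e-01, -6.65853662e-05]), 'contact_force': array([-0.44944138, -0.26918685, -0.48984801]), 'moment': array([-3.38597599e-02, -8.54106482e-05,  5.11970254e-02]), 'gripper_force': 0.0, 'width': 0.08554363736459533} -0.0187
```

View pics/top0.png

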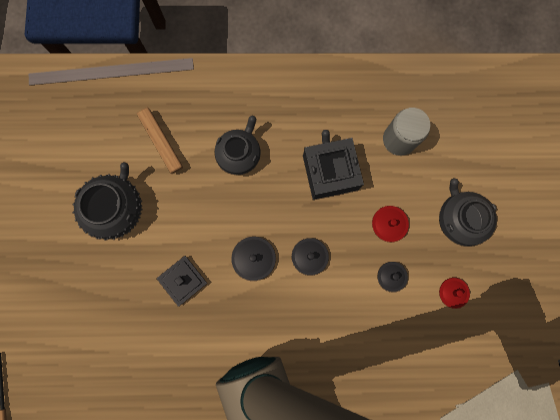

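View pics/side0.png

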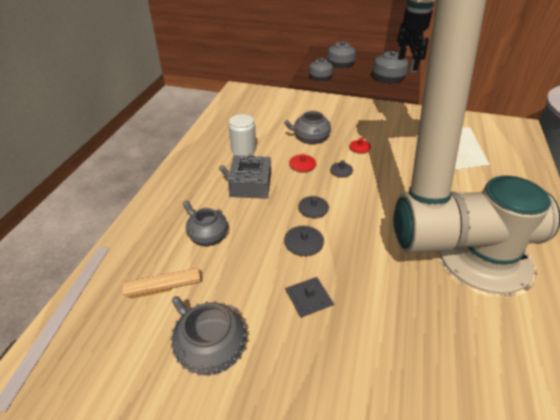

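Top view: kettles large (103,205), small (237,150), square (334,167), medium (473,217); lids square (183,280), large (255,257), medium (311,256), small (393,276); the red ones are decoys. The side view shows the same layout.

```bash
python3 - <<'E'
from cam import *
t=grab("top");s=grab("side")
P=dict(Kl=((103,205),(211,322),.088),Ks=((237,149),(206,215),.07),Kq=((335,165),(250,166),.078),Km=((475,217),(313,117),.08),
Lq=((181,281),(309,292),.043),Ll=((257,257),(304,235),.043),Lm=((313,255),(314,203),.043),Ls=((396,275),(342,163),.043))
for k,(a,b,z) in P.items():
    p,e=two(t,a,s,b); print(k,onz(t,*a,z).round(3),onz(s,*b,z).round(3),"2view",p.round(3),round(e,4))
im=cv2.cvtColor(t["frame"][105:315,55:515],cv2.COLOR_RGB2BGR)
im=cv2.convertScaleAbs(cv2.resize(im,None,fx=1.73,fy=1.73,interpolation=cv2.INTER_CUBIC),alpha=1.8,beta=10); cv2.imwrite("pics/topc.png",im)
E
```

```text
Kl [0.551 0.387 0.088] [0.548 0.395 0.088] 2view [0.552 0.391 0.079] 0.0021
Ks [0.679 0.103 0.07 ] [0.681 0.108 0.07 ] 2view [0.682 0.104 0.065] 0.003
Kq [ 0.639 -0.115  0.078] [ 0.636 -0.103  0.078] 2view [ 0.641 -0.117  0.067] 0.0006
Km [ 0.519 -0.42   0.08 ] [ 0.519 -0.411  0.08 ] 2view [ 0.521 -0.423  0.073] 0.0019
Lq [0.388 0.227 0.043] [0.388 0.246 0.043] 2view [0.389 0.231 0.022] 0.0024
Ll [0.439 0.06  0.043] [0.436 0.085 0.043] 2view [0.44  0.061 0.018] 0.0002
Lm [ 0.442 -0.065  0.043] [ 0.436 -0.037  0.043] 2view [ 0.442 -0.067  0.016] 0.0023
Ls [ 0.395 -0.249  0.043] [ 0.392 -0.235  0.043] 2view [ 0.394 -0.253  0.03 ] 0.0017
```

View pics/topc.png

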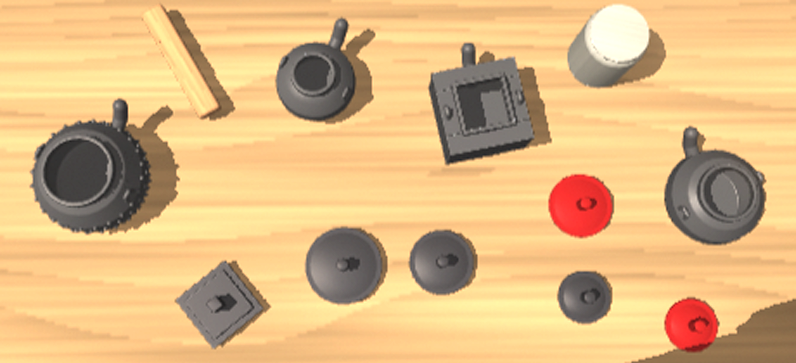

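The crop confirms the layout and the size ranking. I'll start on the small lid: turn the tool to yaw 0 and stop above it.

```bash
python3 -m pendant '[{"rz":6.6},{"rz":6.6},{"rz":6.6},{"rz":6.7},{"dx":0.015,"dy":-0.033},{"dx":0.015,"dy":-0.033},{"dx":0.015,"dy":-0.033},{"dx":0.015,"dy":-0.033},{"dx":0.015,"dy":-0.033},{"dx":0.015,"dy":-0.033},{"dx":0.015,"dy":-0.033},{"dx":0.013,"dy":-0.033,"hand":0.06}]'; python3 - <<'E'
from cam import *
manip.get_image("top")
d=grab("wrist");save(d,"w1.png");np.save("w1.npy",[d],allow_pickle=True);s=manip.get_state();print(s["position"],s["ee_rot"],s["qpos"])
E
```

```text
[ 0.25665713 -0.51443277  0.2310793 ] [-2.24001372e-04  9.73346597e-01  2.29338945e-01 -3.39905564e-05] [-1.22901822e+00  2.76140433e-01  1.50517931e+00 -1.86268700e-05
  1.36072568e+00 -1.21014961e-01]invalid input
```

View pics/w1.png

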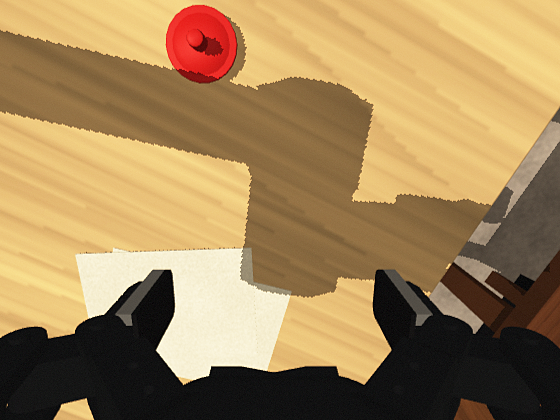

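The view is still from the start pose (a red decoy at (200,42)), because the call was refused. I'll write all the keys in each row.

```bash
python3 -m pendant '[{"dx":0,"dy":0,"dz":0,"rx":0,"ry":0,"rz":6.6,"hand":0.06},{"dx":0,"dy":0,"dz":0,"rx":0,"ry":0,"rz":6.6,"hand":0.06},{"dx":0,"dy":0,"dz":0,"rx":0,"ry":0,"rz":6.6,"hand":0.06},{"dx":0,"dy":0,"dz":0,"rx":0,"ry":0,"rz":6.7,"hand":0.06}]' 40; ls; python3 -m pendant --help | head -20
```

```text
clock: 0.68
position: [0.2567, -0.5145, 0.2313]
ee_rot: [-0.0, 1.0, -0.003, 0.0]
contact_force: [0.3, -0.1, -0.4]
width: 0.0595
gripper_force: 0.0
cam.py
pics
w1.npyinvalid input: not JSON, or not a number
```

```bash
python3 -m pendant '[{"dx":0.017,"dy":-0.033,"hand":0.06},{"dx":0.017,"dy":-0.033,"hand":0.06},{"dx":0.017,"dy":-0.033,"hand":0.06},{"dx":0.017,"dy":-0.033,"hand":0.06},{"dx":0.017,"dy":-0.033,"hand":0.06},{"dx":0.017,"dy":-0.033,"hand":0.06},{"dx":0.017,"dy":-0.033,"hand":0.06},{"dx":0.017,"dy":-0.033,"hand":0.06}]' || python3 -m pendant '[{"dx":0.017,"dy":-0.033,"dz":0,"rx":0,"ry":0,"rz":0,"hand":0.06},{"dx":0.017,"dy":-0.033,"dz":0,"rx":0,"ry":0,"rz":0,"hand":0.06},{"dx":0.017,"dy":-0.033,"dz":0,"rx":0,"ry":0,"rz":0,"hand":0.06},{"dx":0.017,"dy":-0.033,"dz":0,"rx":0,"ry":0,"rz":0,"hand":0.06},{"dx":0.017,"dy":-0.033,"dz":0,"rx":0,"ry":0,"rz":0,"hand":0.06},{"dx":0.017,"dy":-0.033,"dz":0,"rx":0,"ry":0,"rz":0,"hand":0.06},{"dx":0.017,"dy":-0.033,"dz":0,"rx":0,"ry":0,"rz":0,"hand":0.06},{"dx":0.017,"dy":-0.033,"dz":0,"rx":0,"ry":0,"rz":0,"hand":0.06}]'; python3 - <<'E'
from cam import *
manip.get_image("top")
d=grab("wrist");save(d,"w2.png");np.save("w1.npy",[d],allow_pickle=True);s=manip.get_state();print(s["position"],s["ee_rot"],s["qpos"])
E
```

```text
clock: 1.35
position: [0.3931, -0.2489, 0.2315]
ee_rot: [0.0, 1.0, -0.0, 0.0]
contact_force: [0.7, -0.3, 0.2]
width: 0.0599
gripper_force: 0.0
[ 0.3941366  -0.24565751  0.23153175] [-1.30751993e-03  9.99994055e-01  3.12110102e-03  6.63171054e-04] [-0.70961447  0.10813803  1.72307993  0.00294453  1.31108228  0.85418246]invalid input
```

View pics/w2.png

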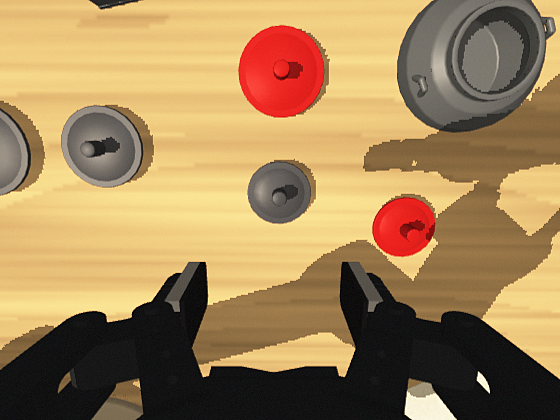

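The picture shows the small lid at (280,191), the medium kettle's mouth near (497,55) and the medium lid at (102,146). I'll write blob and ellipse measuring code, comparing wrist and top views.

```bash
cat >> cam.py <<'E'
def greymask(d):
    h=cv2.cvtColor(np.array(d["frame"]),cv2.COLOR_RGB2HSV)
    return cv2.morphologyEx(((h[...,1]<70)&(h[...,2]<190)).astype(np.uint8)*255,cv2.MORPH_OPEN,np.ones((3,3)))
def blob(d,u,v):
    """contour of grey blob nearest to pixel"""
    cs,_=cv2.findContours(greymask(d),cv2.RETR_EXTERNAL,cv2.CHAIN_APPROX_NONE)
    cs=[c for c in cs if cv2.contourArea(c)>150]
    return min(cs,key=lambda c:np.hypot(*(c[:,0].mean(0)-(u,v))))
def lid(d,P,z=.0145):
    c=blob(d,*proj(d,P)); W=np.array([onz(d,u,v,z)[:2] for u,v in c[:,0]])
    (x,y),r=cv2.minEnclosingCircle(W.astype(np.float32)*1000)
    e=cv2.fitEllipse(c); m=onz(d,*e[0],z)
    return m, W, 2*r, e
def mouth(d,P,rad,z):
    """edge contours near the projected rim; returns ellipses, centre/diameters on plane z"""
    g=cv2.cvtColor(np.array(d["frame"]),cv2.COLOR_RGB2GRAY)
    g=cv2.createCLAHE(4,(8,8)).apply(g)
    u0,v0=proj(d,P); u1,v1=proj(d,np.array(P)+[0,rad,0]); rp=np.hypot(u1-u0,v1-v0)
    E=cv2.Canny(g,50,130); cs,_=cv2.findContours(E,cv2.RETR_LIST,cv2.CHAIN_APPROX_NONE); out=[]
    for c in cs:
        if len(c)<2*rp: continue
        e=cv2.fitEllipseDirect(c)
        if np.hypot(e[0][0]-u0,e[0][1]-v0)<rp*.6 and .55*rp<e[1][0]/2<1.5*rp and e[1][1]<1.4*e[1][0]:
            W=[onz(d,*p,z) for p in cv2.ellipse2Poly(tuple(int(round(x)) for x in e[0]),tuple(int(round(x/2)) for x in e[1]),int(e[2]),0,360,20)]
            W=np.array(W); out.append((len(c),np.round(e[0],1),onz(d,*e[0],z).round(4),(np.ptp(W,0)[:2]*1000).round(1)))
    return sorted(out,key=lambda o:-o[0])
E
python3 - <<'E'
from cam import *
w=np.load("w1.npy",allow_pickle=True)[0]; t=grab("top");s=grab("side")
for k,P in dict(Ls=(.395,-.249),Lm=(.442,-.065),Ll=(.439,.06),Lq=(.388,.227)).items():
    P=np.array([*P,.0145]); es={}
    for n,d in(("w",w),("t",t),("s",s)):
        m,W,D,e=lid(d,P); es[n]=e[0]; print(k,n,m.round(4),round(D,1),np.round(e[0],1),np.round(e[1],1))
    p,er=two(t,es["t"],s,es["s"]);print("   t+s",p.round(4),round(er,4))
    if k in("Ls","Lm"):
        p,er=two(w,es["w"],s,es["s"]);print("   w+s",p.round(4),round(er,4))
for k,P,r in(("Km",(.519,-.42,.08),.032),("Kl",(.551,.387,.088),.04),("Ks",(.679,.103,.07),.024)):
    for n,d in(("w",w),("t",t),("s",s)):
        for o in mouth(d,np.array(P),r,P[2])[:4]: print(k,n,*o)
E
```

```text
Ls w [ 0.3927 -0.2471  0.0145] 68.9 [278.7 192. ] [60.4 62.1]
Ls t [ 0.3955 -0.3223  0.0145] 194.2 [424.3 274.6] [44.1 87.3]
Ls s [ 0.3931 -0.2426  0.0145] 70.5 [341.1 169. ] [12.7 20.4]
   t+s [ 0.3987 -0.3489 -0.0647] 0.0055
   w+s [ 0.3927 -0.247   0.0114] 0.0014
Lm w [ 0.4411 -0.0595  0.0145] 85.7 [101.5 145.9] [75.2 85.6]
Lm t [ 0.4402 -0.06    0.0145] 84.7 [309.8 256.4] [35.5 36.1]
Lm s [ 0.4406 -0.0536  0.0145] 82.7 [313.  206.6] [19.4 28.6]
   t+s [ 0.441  -0.0604  0.0083] 0.0011
   w+s [ 0.441  -0.0576  0.0109] 0.0003
Ll w [0.4315 0.037  0.0145] 90.6 [ 12.4 154.7] [31.  88.7]
Ll t [0.4375 0.0696 0.0145] 100.4 [253.3 258.2] [42.5 43.4]
Ll s [0.4378 0.0761 0.0145] 99.0 [303.5 240.3] [28.1 37.7]
   t+s [0.4384 0.07   0.0079] 0.0011
Lq w [0.4315 0.037  0.0145] 90.6 [ 12.4 154.7] [31.  88.7]
Lq t [0.3886 0.2319 0.0145] 108.1 [181.5 280.8] [40.7 42.8]
Lq s [0.3889 0.2379 0.0145] 106.0 [308.9 296.6] [34.  41.4]
   t+s [0.3891 0.2333 0.008 ] 0.001
Km w 672 [496.3  50.2] [ 0.5214 -0.419   0.08  ] [72.9 76.8]
Km w 307 [486.   52.9] [ 0.5194 -0.4112  0.08  ] [87.8 88. ]
Km w 284 [491.2  59.5] [ 0.5145 -0.4162  0.08  ] [42.8 46.1]
Km w 248 [497.7  49.9] [ 0.5216 -0.4202  0.08  ] [64.1 63.5]
Km t 476 [467.  219.6] [ 0.513  -0.4018  0.08  ] [ 88.3 107. ]
Km t 163 [469.4 215.6] [ 0.5218 -0.4078  0.08  ] [88.6 85.4]
Km t 134 [469.5 215.6] [ 0.5219 -0.408   0.08  ] [57.7 45.4]
Kl t 556 [101.3 204.2] [0.553  0.3911 0.088 ] [100.  97.]
Kl s 80 [213.7 323.7] [0.5413 0.3974 0.088 ] [56.9 76.5]
Ks t 285 [236.4 147.7] [0.6822 0.1043 0.07  ] [55.8 58.2]
```

```bash
python3 -m pendant '[{"dx":0,"dy":0,"dz":0.03,"rx":0,"ry":0,"rz":0,"hand":0.06},{"dx":0,"dy":0,"dz":0.03,"rx":0,"ry":0,"rz":0,"hand":0.06},{"dx":0,"dy":0,"dz":0.03,"rx":0,"ry":0,"rz":0,"hand":0.06},{"dx":0,"dy":0,"dz":0.03,"rx":0,"ry":0,"rz":0,"hand":0.06},{"dx":0,"dy":0,"dz":0.02,"rx":0,"ry":0,"rz":0,"hand":0.06},{"dx":0,"dy":0,"dz":0.01,"rx":0,"ry":0,"rz":0,"hand":0.06},{"dx":0,"dy":0,"dz":0,"rx":0,"ry":0,"rz":0,"hand":0.06},{"dx":0,"dy":0,"dz":0,"rx":0,"ry":0,"rz":0,"hand":0.06}]' 40; python3 - <<'E'
from cam import *
d=grab("wrist");save(d,"w3.png");m,W,D,e=lid(d,(.393,-.247,.0145));print(m,D,e,manip.get_state()["position"])
E
```

```text
clock: 2.22
position: [0.3921, -0.2517, 0.081]
ee_rot: [-0.0, 1.0, -0.001, -0.0]
contact_force: [0.7, 0.4, 0.4]
width: 0.06
gripper_force: 0.0
[ 0.39350413 -0.24723905  0.0145    ] 69.04446411132812 ((265.4502868652344, 229.35464477539062), (99.0578384399414, 103.89620208740234), 90.91210174560547) [ 0.39273757 -0.25198081  0.08172931]
```

View pics/w3.png

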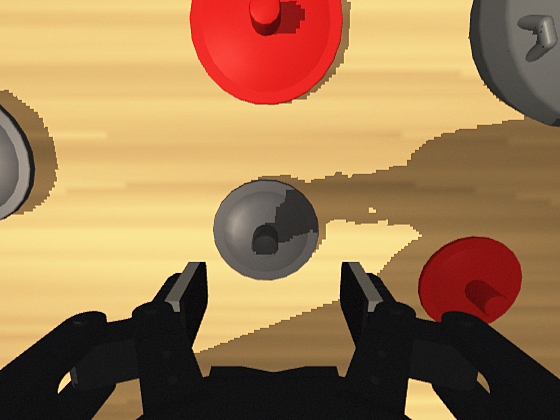

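The lid shows at (265,229), 69 mm across, its knob a few mm left of the finger mid-line. I'll correct dy, go down and grip.

```bash
python3 -m pendant '[{"dx":0.001,"dy":-0.005,"dz":0.01,"rx":0,"ry":0,"rz":0,"hand":0.06},{"dx":0,"dy":0,"dz":0.02,"rx":0,"ry":0,"rz":0,"hand":0.06},{"dx":0,"dy":0,"dz":0.018,"rx":0,"ry":0,"rz":0,"hand":0.05},{"dx":0,"dy":0,"dz":0.01,"rx":0,"ry":0,"rz":0,"hand":0.04},{"dx":0,"dy":0,"dz":0,"rx":0,"ry":0,"rz":0,"hand":0.03},{"dx":0,"dy":0,"dz":0,"rx":0,"ry":0,"rz":0,"hand":0.005},{"dx":0,"dy":0,"dz":0,"rx":0,"ry":0,"rz":0,"hand":0.005},{"dx":0,"dy":0,"dz":0,"rx":0,"ry":0,"rz":0,"hand":0.005},{"dx":0,"dy":0,"dz":0,"rx":0,"ry":0,"rz":0,"hand":0.005},{"dx":0,"dy":0,"dz":0,"rx":0,"ry":0,"rz":0,"hand":0.005}]' 50
```

```text
clock: 3.1
position: [0.3945, -0.2464, 0.0244]
ee_rot: [0.001, 1.0, 0.0, 0.001]
contact_force: [-0.3, -0.3, 6.2]
width: 0.0138
gripper_force: 49.2
```

```bash
python3 -m pendant '[{"dx":0,"dy":0,"dz":-0.01,"rx":0,"ry":0,"rz":0,"hand":0.005},{"dx":0,"dy":0,"dz":-0.03,"rx":0,"ry":0,"rz":0,"hand":0.005},{"dx":0,"dy":0,"dz":-0.035,"rx":0,"ry":0,"rz":0,"hand":0.005},{"dx":0,"dy":0,"dz":-0.04,"rx":0,"ry":0,"rz":0,"hand":0.005},{"dx":0,"dy":0,"dz":-0.04,"rx":0,"ry":0,"rz":0,"hand":0.005},{"dx":0,"dy":0,"dz":-0.03,"rx":0,"ry":0,"rz":0,"hand":0.005}]' && python3 -m pendant '[{"dx":0.01,"dy":-0.017,"dz":0,"rx":0,"ry":0,"rz":0,"hand":0.005},{"dx":0.018,"dy":-0.032,"dz":0,"rx":0,"ry":0,"rz":0,"hand":0.005},{"dx":0.019,"dy":-0.032,"dz":0,"rx":0,"ry":0,"rz":0,"hand":0.005},{"dx":0.019,"dy":-0.032,"dz":0,"rx":0,"ry":0,"rz":0,"hand":0.005},{"dx":0.019,"dy":-0.032,"dz":0,"rx":0,"ry":0,"rz":0,"hand":0.005},{"dx":0.019,"dy":-0.032,"dz":0,"rx":0,"ry":0,"rz":0,"hand":0.005},{"dx":0.019,"dy":-0.032,"dz":0,"rx":0,"ry":0,"rz":0,"hand":0.005},{"dx":0.019,"dy":-0.032,"dz":0,"rx":0,"ry":0,"rz":0,"hand":0.005},{"dx":0.019,"dy":-0.032,"dz":0,"rx":0,"ry":0,"rz":0,"hand":0.005},{"dx":0.019,"dy":-0.032,"dz":0,"rx":0,"ry":0,"rz":0,"hand":0.005},{"dx":0.018,"dy":-0.032,"dz":0,"rx":0,"ry":0,"rz":0,"hand":0.005},{"dx":0.01,"dy":-0.017,"dz":0,"rx":0,"ry":0,"rz":0,"hand":0.005}]' && python3 -m pendant '[{"dx":0,"dy":0,"dz":0,"rx":0,"ry":0,"rz":0,"hand":0.005},{"dx":0,"dy":0,"dz":0,"rx":0,"ry":0,"rz":0,"hand":0.005}]'; python3 - <<'E'
from cam import *
d=grab("wrist");save(d,"w4.png");np.save("w4.npy",[d],allow_pickle=True);s=manip.get_state();print(s["position"],s["ee_rot"])
for o in mouth(d,np.array((.682,.104,.07)),.024,.07)[:5]: print(*o)
for o in mouth(d,np.array((.64,-.115,.078)),.03,.078)[:5]: print(*o)
E
```

```text
clock: 3.6
position: [0.3941, -0.2457, 0.2117]
ee_rot: [0.001, 1.0, 0.0, 0.001]
contact_force: [0.5, -1.5, -0.4]
width: 0.0139
gripper_force: 48.9
clock: 4.6
position: [0.6029, 0.1125, 0.2079]
ee_rot: [-0.001, 1.0, 0.001, 0.0]
contact_force: [0.1, -0.1, -1.0]
width: 0.014
gripper_force: 49.0
clock: 4.77
position: [0.6013, 0.1096, 0.2076]
ee_rot: [0.0, 1.0, 0.001, -0.001]
contact_force: [-1.0, -0.2, -2.2]
width: 0.0141
gripper_force: 49.0
[0.60087037 0.10850323 0.20777022] [ 4.68821850e-04  9.99999379e-01  6.13460960e-04 -8.03098981e-04]
670 [277.3 103.3] [0.6847 0.106  0.07  ] [57.1 60.2]
501 [273.9 103.8] [0.6844 0.1086 0.07  ] [48.2 47.6]
```

View pics/w4.png

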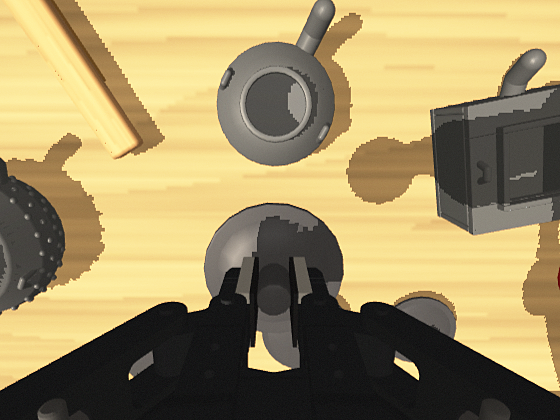

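The held lid is level between the fingers; the small kettle's mouth is at (276,103), about 83 mm ahead. I'll check its rim height from two views, then move over it and down to just above the rim.

```bash
python3 -m pendant '[{"dx":0.01,"dy":0,"dz":0,"rx":0,"ry":0,"rz":0,"hand":0.005},{"dx":0.02,"dy":0.001,"dz":0,"rx":0,"ry":0,"rz":0,"hand":0.005},{"dx":0.02,"dy":0,"dz":0.01,"rx":0,"ry":0,"rz":0,"hand":0.005},{"dx":0.02,"dy":0,"dz":0.02,"rx":0,"ry":0,"rz":0,"hand":0.005},{"dx":0.013,"dy":0,"dz":0.03,"rx":0,"ry":0,"rz":0,"hand":0.005},{"dx":0,"dy":0,"dz":0.025,"rx":0,"ry":0,"rz":0,"hand":0.005},{"dx":0,"dy":0,"dz":0.01,"rx":0,"ry":0,"rz":0,"hand":0.005},{"dx":0,"dy":0,"dz":0.005,"rx":0,"ry":0,"rz":0,"hand":0.005},{"dx":0,"dy":0,"dz":0,"rx":0,"ry":0,"rz":0,"hand":0.005},{"dx":0,"dy":0,"dz":0,"rx":0,"ry":0,"rz":0,"hand":0.005}]'; python3 - <<'E'
from cam import *
w=np.load("w4.npy",allow_pickle=True)[0]
t=grab("top"); t2=dict(t)
p,e=two(w,(277.3,103.3),t,(236.4,147.7));print("rim 2view",p.round(4),round(e,4))
print(manip.get_state()["position"],manip.get_state()["contact_force"])
E
```

```text
clock: 5.65
position: [0.6852, 0.1071, 0.1098]
ee_rot: [-0.0, 1.0, -0.0, 0.001]
contact_force: [0.1, -0.2, -1.3]
width: 0.0138
gripper_force: 49.0
rim 2view [0.6855 0.1056 0.0591] 0.0007
[0.68554217 0.10731422 0.11041306] [ 0.11009246  0.86823966 -0.92469589]
```

```bash
python3 -m pendant '[{"dx":0,"dy":0,"dz":0.008,"rx":0,"ry":0,"rz":0,"hand":0.005},{"dx":0,"dy":0,"dz":0.007,"rx":0,"ry":0,"rz":0,"hand":0.005},{"dx":0,"dy":0,"dz":0.005,"rx":0,"ry":0,"rz":0,"hand":0.005},{"dx":0,"dy":0,"dz":0.002,"rx":0,"ry":0,"rz":0,"hand":0.005},{"dx":0,"dy":0,"dz":0.001,"rx":0,"ry":0,"rz":0,"hand":0.005},{"dx":0,"dy":0,"dz":0.001,"rx":0,"ry":0,"rz":0,"hand":0.005},{"dx":0,"dy":0,"dz":0,"rx":0,"ry":0,"rz":0,"hand":0.005}]'
```

```text
clock: 6.28
position: [0.6846, 0.1076, 0.0845]
ee_rot: [0.0, 1.0, 0.0, 0.0]
contact_force: [0.0, 0.3, -1.1]
width: 0.0138
gripper_force: 49.2
```

```bash
python3 -m pendant '[{"dx":0,"dy":0,"dz":0.001,"rx":0,"ry":0,"rz":0,"hand":0.005},{"dx":0,"dy":0,"dz":0,"rx":0,"ry":0,"rz":0,"hand":0.005}]'
```

```text
clock: 6.45
position: [0.6848, 0.1076, 0.0845]
ee_rot: [-0.0, 1.0, 0.0, 0.001]
contact_force: [-1.9, 0.3, 4.5]
width: 0.0139
gripper_force: 49.6
```

Contact at the predicted height (z 0.0845). Release, rise, and retreat while looking back.

```bash
python3 -m pendant '[{"dx":0,"dy":0,"dz":0,"rx":0,"ry":0,"rz":0,"hand":0.05},{"dx":0,"dy":0,"dz":0,"rx":0,"ry":0,"rz":0,"hand":0.05},{"dx":0,"dy":0,"dz":0,"rx":0,"ry":0,"rz":0,"hand":0.05},{"dx":0,"dy":0,"dz":-0.01,"rx":0,"ry":0,"rz":0,"hand":0.05},{"dx":0,"dy":0,"dz":-0.03,"rx":0,"ry":0,"rz":0,"hand":0.05},{"dx":-0.01,"dy":0,"dz":-0.04,"rx":0,"ry":0,"rz":0,"hand":0.05},{"dx":-0.03,"dy":0,"dz":-0.02,"rx":0,"ry":0,"rz":0,"hand":0.05},{"dx":-0.03,"dy":0,"dz":-0.02,"rx":0,"ry":0,"rz":0,"hand":0.05},{"dx":0,"dy":0,"dz":0,"rx":0,"ry":0,"rz":0,"hand":0.06}]'; python3 - <<'E'
from cam import *
d=grab("wrist");save(d,"w5.png");m,W,D,e=lid(d,(.685,.107,.0745),.0745);print(m,D,e)
E
python3 -m pendant '[{"dx":-0.03,"dy":0.005,"dz":0,"rx":0,"ry":0,"rz":0,"hand":0.06},{"dx":-0.04,"dy":0.005,"dz":0,"rx":0,"ry":0,"rz":0,"hand":0.06},{"dx":-0.04,"dy":0.005,"dz":0,"rx":0,"ry":0,"rz":0,"hand":0.06},{"dx":-0.04,"dy":0.005,"dz":0,"rx":0,"ry":0,"rz":0,"hand":0.06},{"dx":-0.03,"dy":0.005,"dz":0,"rx":0,"ry":0,"rz":0,"hand":0.06},{"dx":-0.02,"dy":0.01,"dz":0.01,"rx":0,"ry":0,"rz":0,"hand":0.06},{"dx":0,"dy":0,"dz":0.02,"rx":0,"ry":0,"rz":0,"hand":0.06},{"dx":0,"dy":0,"dz":0.02,"rx":0,"ry":0,"rz":0,"hand":0.06},{"dx":0,"dy":0,"dz":0.01,"rx":0,"ry":0,"rz":0,"hand":0.06},{"dx":0,"dy":0,"dz":0,"rx":0,"ry":0,"rz":0,"hand":0.06},{"dx":0,"dy":0,"dz":0,"rx":0,"ry":0,"rz":0,"hand":0.06}]'; python3 - <<'E'
from cam import *
d=grab("wrist");save(d,"w6.png");print(manip.get_state()["position"],manip.get_state()["ee_rot"])
for P in((.438,.07),(.441,-.0585)):
    m,W,D,e=lid(d,(*P,.0145));print(m,D,e)
E
```

```text
clock: 7.2
position: [0.6117, 0.1081, 0.2092]
ee_rot: [-0.0, 1.0, 0.0, 0.002]
contact_force: [0.1, 0.4, 0.5]
width: 0.0594
gripper_force: 0.0
[0.69297605 0.10334935 0.0745    ] 128.05758666992188 ((278.77978515625, 107.04502868652344), (108.6858901977539, 160.3949432373047), 27.03709602355957)
clock: 8.17
position: [0.4149, 0.0724, 0.1428]
ee_rot: [0.0, 1.0, 0.0, -0.001]
contact_force: [0.0, -0.3, 0.1]
width: 0.0599
gripper_force: 0.0
[0.41549405 0.07242946 0.1434389 ] [7.08679138e-05 9.99999973e-01 1.00547828e-04 1.95254963e-04]
[0.43995461 0.07122192 0.0145    ] 100.7447509765625 ((274.0101013183594, 178.50677490234375), (121.13374328613281, 122.63591766357422), 84.73233795166016)
[ 0.44213884 -0.05776248  0.0145    ] 85.83656311035156 ((433.0481872558594, 175.95823669433594), (96.9814453125, 109.89867401123047), 51.34993362426758)
```

View pics/w5.png

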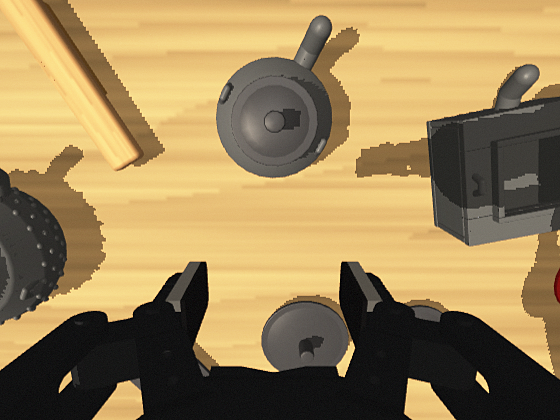

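Small lid seated level, knob at (274,121). Next the large lid at (0.440, 0.071).

```bash
python3 -m pendant '[{"dx":0.01,"dy":0.001,"dz":0.02,"rx":0,"ry":0,"rz":0,"hand":0.06},{"dx":0.0145,"dy":0,"dz":0.03,"rx":0,"ry":0,"rz":0,"hand":0.06},{"dx":0,"dy":0,"dz":0.03,"rx":0,"ry":0,"rz":0,"hand":0.06},{"dx":0,"dy":0,"dz":0.025,"rx":0,"ry":0,"rz":0,"hand":0.05},{"dx":0,"dy":0,"dz":0.014,"rx":0,"ry":0,"rz":0,"hand":0.04},{"dx":0,"dy":0,"dz":0,"rx":0,"ry":0,"rz":0,"hand":0.03},{"dx":0,"dy":0,"dz":0,"rx":0,"ry":0,"rz":0,"hand":0.005},{"dx":0,"dy":0,"dz":0,"rx":0,"ry":0,"rz":0,"hand":0.005},{"dx":0,"dy":0,"dz":0,"rx":0,"ry":0,"rz":0,"hand":0.005},{"dx":0,"dy":0,"dz":0,"rx":0,"ry":0,"rz":0,"hand":0.005},{"dx":0,"dy":0,"dz":0,"rx":0,"ry":0,"rz":0,"hand":0.005}]' 60 
```

```text
clock: 9.13
position: [0.4396, 0.0715, 0.0251]
ee_rot: [0.0, 1.0, 0.0, 0.001]
contact_force: [0.1, -0.6, -3.3]
width: 0.0134
gripper_force: 58.5
```

```bash
python3 -m pendant '[{"dx":0,"dy":0,"dz":-0.01,"rx":0,"ry":0,"rz":0,"hand":0.005},{"dx":0,"dy":0,"dz":-0.03,"rx":0,"ry":0,"rz":0,"hand":0.005},{"dx":0,"dy":0,"dz":-0.035,"rx":0,"ry":0,"rz":0,"hand":0.005},{"dx":0,"dy":0,"dz":-0.04,"rx":0,"ry":0,"rz":0,"hand":0.005},{"dx":0,"dy":0,"dz":-0.04,"rx":0,"ry":0,"rz":0,"hand":0.005},{"dx":0,"dy":0,"dz":-0.03,"rx":0,"ry":0,"rz":0,"hand":0.005}]' && python3 -m pendant '[{"dx":0,"dy":-0.015,"dz":0,"rx":0,"ry":0,"rz":0,"hand":0.005},{"dx":0,"dy":-0.032,"dz":0,"rx":0,"ry":0,"rz":0,"hand":0.005},{"dx":0.003,"dy":-0.032,"dz":0,"rx":0,"ry":0,"rz":0,"hand":0.005},{"dx":0.003,"dy":-0.032,"dz":0,"rx":0,"ry":0,"rz":0,"hand":0.005},{"dx":0.003,"dy":-0.032,"dz":0,"rx":0,"ry":0,"rz":0,"hand":0.005},{"dx":0.003,"dy":-0.032,"dz":0,"rx":0,"ry":0,"rz":0,"hand":0.005},{"dx":0.003,"dy":-0.032,"dz":0,"rx":0,"ry":0,"rz":0,"hand":0.005},{"dx":0,"dy":-0.032,"dz":0,"rx":0,"ry":0,"rz":0,"hand":0.005},{"dx":0,"dy":-0.032,"dz":0,"rx":0,"ry":0,"rz":0,"hand":0.005},{"dx":0,"dy":-0.032,"dz":0,"rx":0,"ry":0,"rz":0,"hand":0.005},{"dx":0,"dy":-0.017,"dz":0,"rx":0,"ry":0,"rz":0,"hand":0.005},{"dx":0,"dy":0,"dz":0,"rx":0,"ry":0,"rz":0,"hand":0.005}]' && python3 -m pendant '[{"dx":0,"dy":0,"dz":0,"rx":0,"ry":0,"rz":0,"hand":0.005},{"dx":0,"dy":0,"dz":0,"rx":0,"ry":0,"rz":0,"hand":0.005}]'; python3 - <<'E'
from cam import *
d=grab("wrist");save(d,"w7.png");s=manip.get_state();print(s["position"],s["ee_rot"])
t=grab("top")
for n,x in(("w",d),("t",t)):
  for o in mouth(x,np.array((.553,.391,.088)),.04,.088)[:5]: print(n,*o)
E
```

```text
clock: 9.63
position: [0.4396, 0.0715, 0.213]
ee_rot: [0.0, 1.0, 0.0, 0.002]
contact_force: [1.1, 0.2, -2.6]
width: 0.0134
gripper_force: 58.6
clock: 10.63
position: [0.4536, 0.395, 0.209]
ee_rot: [-0.001, 1.0, 0.002, 0.0]
contact_force: [0.2, 0.3, -2.1]
width: 0.0133
gripper_force: 58.9
clock: 10.8
position: [0.4536, 0.3902, 0.2091]
ee_rot: [0.001, 1.0, 0.0, -0.0]
contact_force: [-0.3, -0.5, -1.5]
width: 0.0134
gripper_force: 58.9
[0.4537942  0.39001071 0.209237  ] [ 7.33134814e-04  9.99999671e-01 -2.81459196e-04 -2.05619139e-04]
w 1081 [263.6  73. ] [0.5572 0.3966 0.088 ] [88.1 91.9]
w 809 [262.5  73.9] [0.5566 0.3973 0.088 ] [103.2 103.7]
w 387 [255.   71.3] [0.5583 0.4028 0.088 ] [81.  71.2]
w 327 [261.7  73.2] [0.5571 0.398  0.088 ] [79.9 80.3]
t 132 [ 98.8 202.9] [0.5559 0.3965 0.088 ] [82.7 81.3]
```

View pics/w7.png

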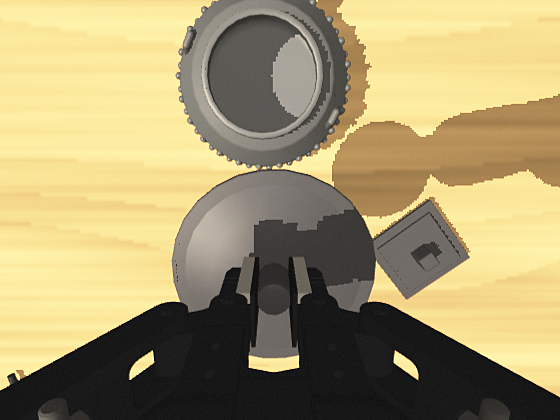

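The large kettle's mouth is at (262,73) and the held lid is centred at column 274. Moving over and lowering.

```bash
python3 -m pendant '[{"dx":0.01,"dy":-0.002,"dz":0,"rx":0,"ry":0,"rz":0,"hand":0.005},{"dx":0.025,"dy":-0.002,"dz":0,"rx":0,"ry":0,"rz":0,"hand":0.005},{"dx":0.03,"dy":-0.002,"dz":0.005,"rx":0,"ry":0,"rz":0,"hand":0.005},{"dx":0.025,"dy":-0.001,"dz":0.01,"rx":0,"ry":0,"rz":0,"hand":0.005},{"dx":0.013,"dy":0,"dz":0.02,"rx":0,"ry":0,"rz":0,"hand":0.005},{"dx":0,"dy":0,"dz":0.025,"rx":0,"ry":0,"rz":0,"hand":0.005},{"dx":0,"dy":0,"dz":0.015,"rx":0,"ry":0,"rz":0,"hand":0.005},{"dx":0,"dy":0,"dz":0.005,"rx":0,"ry":0,"rz":0,"hand":0.005},{"dx":0,"dy":0,"dz":0,"rx":0,"ry":0,"rz":0,"hand":0.005},{"dx":0,"dy":0,"dz":0,"rx":0,"ry":0,"rz":0,"hand":0.005}]'
```

```text
clock: 11.73
position: [0.5579, 0.3983, 0.1299]
ee_rot: [-0.0, 1.0, -0.0, 0.001]
contact_force: [0.2, 0.6, -2.0]
width: 0.0134
gripper_force: 59.0
```

```bash
python3 -m pendant '[{"dx":-0.001,"dy":0.001,"dz":0.007,"rx":0,"ry":0,"rz":0,"hand":0.005},{"dx":0,"dy":0,"dz":0.007,"rx":0,"ry":0,"rz":0,"hand":0.005},{"dx":0,"dy":0,"dz":0.006,"rx":0,"ry":0,"rz":0,"hand":0.005},{"dx":0,"dy":0,"dz":0.003,"rx":0,"ry":0,"rz":0,"hand":0.005},{"dx":0,"dy":0,"dz":0.0015,"rx":0,"ry":0,"rz":0,"hand":0.005},{"dx":0,"dy":0,"dz":0.001,"rx":0,"ry":0,"rz":0,"hand":0.005},{"dx":0,"dy":0,"dz":0.001,"rx":0,"ry":0,"rz":0,"hand":0.005},{"dx":0,"dy":0,"dz":0,"rx":0,"ry":0,"rz":0,"hand":0.005}]'
```

```text
clock: 12.4
position: [0.5561, 0.3977, 0.1031]
ee_rot: [-0.0, 1.0, 0.0, 0.0]
contact_force: [-0.1, 1.1, -1.7]
width: 0.0132
gripper_force: 59.3
```

```bash
python3 -m pendant '[{"dx":0,"dy":0,"dz":0.001,"rx":0,"ry":0,"rz":0,"hand":0.005},{"dx":0,"dy":0,"dz":0,"rx":0,"ry":0,"rz":0,"hand":0.005}]'
```

```text
clock: 12.57
position: [0.5562, 0.3977, 0.1029]
ee_rot: [-0.0, 1.0, 0.0, 0.001]
contact_force: [-1.1, -0.3, 3.5]
width: 0.0137
gripper_force: 59.6
```

```bash
python3 -m pendant '[{"dx":0,"dy":0,"dz":0,"rx":0,"ry":0,"rz":0,"hand":0.05},{"dx":0,"dy":0,"dz":0,"rx":0,"ry":0,"rz":0,"hand":0.05},{"dx":0,"dy":0,"dz":0,"rx":0,"ry":0,"rz":0,"hand":0.05},{"dx":0,"dy":0,"dz":-0.01,"rx":0,"ry":0,"rz":0,"hand":0.05},{"dx":0,"dy":0,"dz":-0.03,"rx":0,"ry":0,"rz":0,"hand":0.05},{"dx":-0.02,"dy":0,"dz":-0.03,"rx":0,"ry":0,"rz":0,"hand":0.05},{"dx":-0.03,"dy":0,"dz":-0.02,"rx":0,"ry":0,"rz":0,"hand":0.05},{"dx":-0.03,"dy":0,"dz":-0.01,"rx":0,"ry":0,"rz":0,"hand":0.05},{"dx":0,"dy":0,"dz":0,"rx":0,"ry":0,"rz":0,"hand":0.06}]'; python3 - <<'E'
from cam import *
d=grab("wrist");save(d,"w8.png")
E
python3 -m pendant '[{"dx":-0.015,"dy":0.02,"dz":0,"rx":0,"ry":0,"rz":0,"hand":0.06},{"dx":-0.02,"dy":0.03,"dz":0,"rx":0,"ry":0,"rz":0,"hand":0.06},{"dx":-0.02,"dy":0.03,"dz":0,"rx":0,"ry":0,"rz":0,"hand":0.06},{"dx":-0.02,"dy":0.03,"dz":0,"rx":0,"ry":0,"rz":0,"hand":0.06},{"dx":-0.02,"dy":0.03,"dz":0.01,"rx":0,"ry":0,"rz":0,"hand":0.06},{"dx":-0.015,"dy":0.025,"dz":0.01,"rx":0,"ry":0,"rz":0,"hand":0.06},{"dx":0,"dy":0,"dz":0.02,"rx":0,"ry":0,"rz":0,"hand":0.06},{"dx":0,"dy":0,"dz":0.01,"rx":0,"ry":0,"rz":0,"hand":0.06},{"dx":0,"dy":0,"dz":0,"rx":0,"ry":0,"rz":0,"hand":0.06},{"dx":0,"dy":0,"dz":0,"rx":0,"ry":0,"rz":0,"hand":0.06},{"dx":0,"dy":0,"dz":0,"rx":0,"ry":0,"rz":0,"hand":0.06}]'; python3 - <<'E'
from cam import *
d=grab("wrist");save(d,"w9.png");print(manip.get_state()["position"],manip.get_state()["ee_rot"])
m,W,D,e=lid(d,(.389,.233,.0145));r=cv2.minAreaRect(W.astype(np.float32)*1000);print(m,r)
a=cv2.imread("pics/w8.png")[:300];b=cv2.imread("pics/w9.png")[:300];cv2.imwrite("pics/w89.png",np.vstack([a,b]))
E
```

```text
clock: 13.32
position: [0.4719, 0.3983, 0.2062]
ee_rot: [-0.002, 1.0, 0.001, 0.0]
contact_force: [-1.1, -0.2, -0.3]
width: 0.0594
gripper_force: 0.0
clock: 14.28
position: [0.3673, 0.2328, 0.1523]
ee_rot: [-0.0, 1.0, 0.0, 0.001]
contact_force: [-0.3, 1.1, -0.5]
width: 0.06
gripper_force: 0.0
[0.36724695 0.23295293 0.15241646] [-2.15284046e-04  9.99999667e-01  2.00303433e-04  7.61921235e-04]
[0.39111525 0.23390933 0.0145    ] ((388.79278564453125, 233.78616333007812), (81.10982513427734, 81.2248306274414), 38.88120651245117)
```

View pics/w89.png

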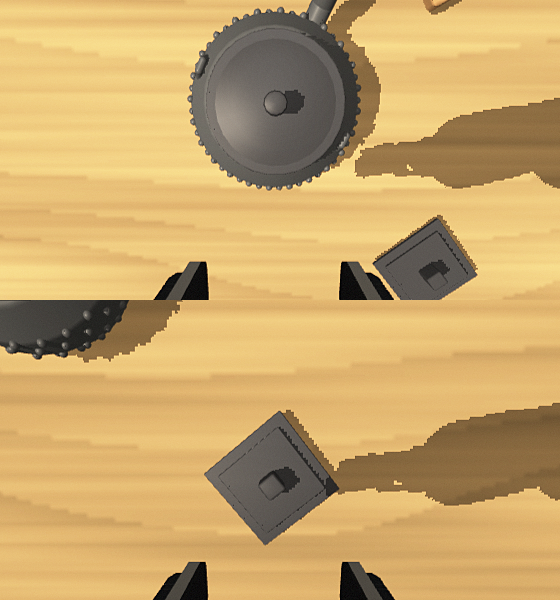

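The large lid is seated, knob at (275,102) in the upper half. The square lid has its centre at (0.389, 0.234) with sides at 38.9°. I'll grip it with the tool turned to 38.9°.

```bash
python3 -m pendant '[{"dx":0.0218,"dy":-0.001,"dz":0,"rx":0,"ry":0,"rz":0,"hand":0.06},{"dx":0,"dy":0,"dz":0.01,"rx":0,"ry":0,"rz":-6.5,"hand":0.06},{"dx":0,"dy":0,"dz":0.01,"rx":0,"ry":0,"rz":-6.5,"hand":0.06},{"dx":0,"dy":0,"dz":0.01,"rx":0,"ry":0,"rz":-6.5,"hand":0.06},{"dx":0,"dy":0,"dz":0.01,"rx":0,"ry":0,"rz":-6.5,"hand":0.06},{"dx":0,"dy":0,"dz":0.01,"rx":0,"ry":0,"rz":-6.5,"hand":0.06},{"dx":0,"dy":0,"dz":0.01,"rx":0,"ry":0,"rz":-6.4,"hand":0.06},{"dx":0,"dy":0,"dz":0,"rx":0,"ry":0,"rz":0,"hand":0.06},{"dx":0,"dy":0,"dz":0,"rx":0,"ry":0,"rz":0,"hand":0.06}]'; python3 - <<'E'
from cam import *
d=grab("wrist");s=manip.get_state();x=q2m(s["ee_rot"])[:,0];print(s["position"],"yaw",np.degrees(np.arctan2(x[1],x[0])))
m,W,D,e=lid(d,(.389,.233,.0145));r=cv2.minAreaRect(W.astype(np.float32)*1000);print(m,r)
print("tool shift",q2m(s["ee_rot"]).T@(np.array([*np.array(r[0])/1000,.0235])-s["position"]))
t=grab("top");u,v=map(int,proj(t,(.645,-.115,.078)));c=cv2.resize(t["frame"][v-50:v+50,u-50:u+50],None,fx=6,fy=6,interpolation=cv2.INTER_CUBIC)
cv2.imwrite("pics/sq.png",cv2.convertScaleAbs(cv2.cvtColor(c,cv2.COLOR_RGB2BGR),alpha=2,beta=10));print(u,v)
E
```

```text
clock: 15.08
position: [0.3882, 0.2338, 0.0919]
ee_rot: [0.0, 0.943, 0.332, -0.0]
contact_force: [0.8, 0.4, 0.7]
width: 0.06
gripper_force: 0.0
[0.38857158 0.23391187 0.09233681] yaw 38.7846817958165
[0.39151001 0.23594311 0.0145    ] ((389.45794677734375, 234.29954528808594), (80.62118530273438, 81.260009765625), 38.831504821777344)
tool shift [0.00086436 0.0002242  0.06883781]
334 162
```

```bash
python3 -m pendant '[{"dx":0.001,"dy":0,"dz":0.02,"rx":0,"ry":0,"rz":0,"hand":0.06},{"dx":0,"dy":0,"dz":0.025,"rx":0,"ry":0,"rz":0,"hand":0.05},{"dx":0,"dy":0,"dz":0.015,"rx":0,"ry":0,"rz":0,"hand":0.04},{"dx":0,"dy":0,"dz":0.008,"rx":0,"ry":0,"rz":0,"hand":0.04},{"dx":0,"dy":0,"dz":0,"rx":0,"ry":0,"rz":0,"hand":0.03},{"dx":0,"dy":0,"dz":0,"rx":0,"ry":0,"rz":0,"hand":0.005},{"dx":0,"dy":0,"dz":0,"rx":0,"ry":0,"rz":0,"hand":0.005},{"dx":0,"dy":0,"dz":0,"rx":0,"ry":0,"rz":0,"hand":0.005},{"dx":0,"dy":0,"dz":0,"rx":0,"ry":0,"rz":0,"hand":0.005},{"dx":0,"dy":0,"dz":0,"rx":0,"ry":0,"rz":0,"hand":0.005}]' 60
```

```text
clock: 16.02
position: [0.3893, 0.2344, 0.0246]
ee_rot: [-0.0, 0.943, 0.333, 0.001]
contact_force: [1.1, 0.3, 3.4]
width: 0.0146
gripper_force: 60.0
```

```bash
python3 -m pendant '[{"dx":0,"dy":0,"dz":-0.01,"rx":0,"ry":0,"rz":0,"hand":0.005},{"dx":0,"dy":0,"dz":-0.03,"rx":0,"ry":0,"rz":0,"hand":0.005},{"dx":0,"dy":0,"dz":-0.035,"rx":0,"ry":0,"rz":0,"hand":0.005},{"dx":0,"dy":0,"dz":-0.04,"rx":0,"ry":0,"rz":0,"hand":0.005},{"dx":0,"dy":0,"dz":-0.04,"rx":0,"ry":0,"rz":6.5,"hand":0.005},{"dx":0,"dy":0,"dz":-0.03,"rx":0,"ry":0,"rz":6.5,"hand":0.005},{"dx":0,"dy":0,"dz":0,"rx":0,"ry":0,"rz":6.5,"hand":0.005},{"dx":0,"dy":0,"dz":0,"rx":0,"ry":0,"rz":6.5,"hand":0.005},{"dx":0,"dy":0,"dz":0,"rx":0,"ry":0,"rz":6.5,"hand":0.005},{"dx":0,"dy":0,"dz":0,"rx":0,"ry":0,"rz":6.3,"hand":0.005},{"dx":0,"dy":0,"dz":0,"rx":0,"ry":0,"rz":0,"hand":0.005}]'
```

```text
clock: 16.93
position: [0.3882, 0.2339, 0.2088]
ee_rot: [0.0, 1.0, 0.0, -0.0]
contact_force: [0.3, -0.3, -1.6]
width: 0.0142
gripper_force: 59.3
```

View pics/sq.png

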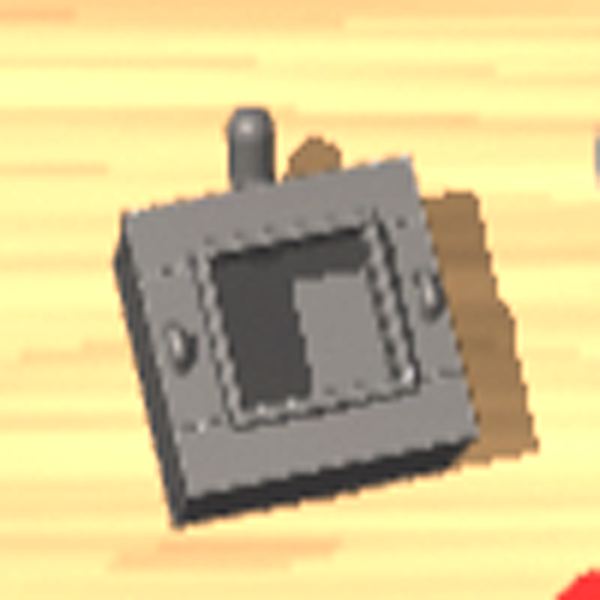

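The square kettle's mouth rim corners in the crop are about (195,258), (380,212), (418,382) and (232,425), so it is turned about 14°. I'll carry the lid to a viewing place in front of it.

```bash
python3 -m pendant '[{"dx":0.008,"dy":0.015,"dz":0,"rx":0,"ry":0,"rz":0,"hand":0.005},{"dx":0.014,"dy":0.032,"dz":0,"rx":0,"ry":0,"rz":0,"hand":0.005},{"dx":0.014,"dy":0.032,"dz":0,"rx":0,"ry":0,"rz":0,"hand":0.005},{"dx":0.014,"dy":0.032,"dz":0,"rx":0,"ry":0,"rz":0,"hand":0.005},{"dx":0.014,"dy":0.032,"dz":0,"rx":0,"ry":0,"rz":0,"hand":0.005},{"dx":0.014,"dy":0.032,"dz":0,"rx":0,"ry":0,"rz":0,"hand":0.005},{"dx":0.014,"dy":0.032,"dz":0,"rx":0,"ry":0,"rz":0,"hand":0.005},{"dx":0.014,"dy":0.032,"dz":0,"rx":0,"ry":0,"rz":0,"hand":0.005},{"dx":0.014,"dy":0.032,"dz":0,"rx":0,"ry":0,"rz":0,"hand":0.005},{"dx":0.014,"dy":0.032,"dz":0,"rx":0,"ry":0,"rz":0,"hand":0.005},{"dx":0.014,"dy":0.032,"dz":0,"rx":0,"ry":0,"rz":0,"hand":0.005},{"dx":0.007,"dy":0.015,"dz":0,"rx":0,"ry":0,"rz":0,"hand":0.005}]' && python3 -m pendant '[{"dx":0,"dy":0,"dz":0,"rx":0,"ry":0,"rz":0,"hand":0.005},{"dx":0,"dy":0,"dz":0,"rx":0,"ry":0,"rz":0,"hand":0.005},{"dx":0,"dy":0,"dz":0,"rx":0,"ry":0,"rz":0,"hand":0.005}]'; python3 - <<'E'
from cam import *
d=grab("wrist");s=manip.get_state();print(s["position"],s["ee_rot"]);np.save("wq.npy",[d],allow_pickle=True)
u,v=proj(d,(.642,-.116,.078));u,v=int(u)-90,max(0,int(v)-80);c=cv2.resize(d["frame"][v:v+230,u:u+190],None,fx=2.6,fy=2.6,interpolation=cv2.INTER_CUBIC)
save(d,"w10.png");cv2.imwrite("pics/sq2.png",cv2.convertScaleAbs(cv2.cvtColor(c,cv2.COLOR_RGB2BGR),alpha=1.5,beta=10));print(u,v)
E
```

```text
clock: 17.93
position: [0.5459, -0.1198, 0.2085]
ee_rot: [0.001, 1.0, 0.001, 0.001]
contact_force: [1.1, -0.0, -1.8]
width: 0.0142
gripper_force: 59.3
clock: 18.18
position: [0.5434, -0.1144, 0.2084]
ee_rot: [-0.001, 1.0, 0.002, -0.001]
contact_force: [-0.4, 0.1, -1.9]
width: 0.0142
gripper_force: 59.3
[ 0.54340051 -0.1141555   0.20860434] [-5.65233300e-04  9.99997860e-01  1.89383548e-03 -6.12107185e-04]
185 1
```

View pics/sq2.png

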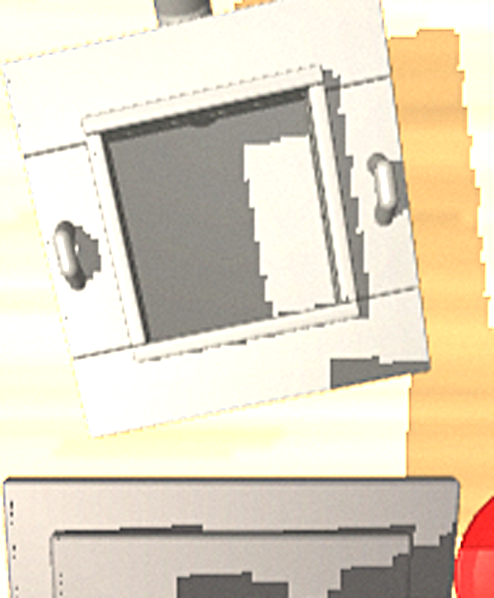

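The mouth inner corners in this crop are about (104,133), (309,88), (341,301) and (147,343); the outer rim corners are (83,118), (321,66), (357,315) and (136,359). The held lid's front edge is horizontal.

```bash
python3 - <<'E'
from cam import *
w=np.load("wq.npy",allow_pickle=True)[0];t=grab("top")
def rep(n,d,C,off,sc,z=.078):
    px=np.array(C)/sc+off; W=np.array([onz(d,*p,z)[:2] for p in px]); c=W.mean(0)
    a=[np.degrees(np.arctan2(*(W[(i+1)%4]-W[i])[::-1]))%90 for i in range(4)]
    L=[np.linalg.norm(W[(i+1)%4]-W[i]) for i in range(4)]
    print(n,c.round(4),np.round(a,1),np.round(L,4),cv2.minAreaRect(W.astype(np.float32)*1000)); return px.mean(0)
rep("in",w,[(104,133),(309,88),(341,301),(147,343)],(185,1),2.6)
a=rep("out",w,[(83,118),(321,66),(357,315),(136,359)],(185,1),2.6)
b=rep("top",t,[(195,258),(380,212),(418,382),(232,425)],(284,112),6)
print(two(w,a,t,b))
rep("body",w,[(4,64),(382,-2),(430,368),(93,437)],(185,1),2.6,.070)
E
```

```text
in [ 0.6393 -0.1132] [11.4 11.  12.  10.7] [0.0594 0.0586 0.0598 0.0592] ((639.0968017578125, -113.14798736572266), (59.216278076171875, 60.17470169067383), 11.441550254821777)
out [ 0.6394 -0.1129] [11.3 11.  11.1 11.3] [0.0686 0.0684 0.0682 0.0681] ((639.3975830078125, -113.03085327148438), (68.36034393310547, 68.64600372314453), 11.329153060913086)
top [ 0.6384 -0.1155] [14.  10.3 12.8 10.8] [0.0718 0.0662 0.0711 0.0647] ((638.7821044921875, -115.5716781616211), (66.14799499511719, 73.94464111328125), 12.769186019897461)
(array([ 0.63939401, -0.11418081,  0.0782911 ]), np.float64(0.003509964168157558))
body [ 0.638  -0.1138] [ 9.  11.2 11.7 11.4] [0.1096 0.1044 0.1093 0.1095] ((638.9481811523438, -113.64021301269531), (109.53733825683594, 109.48004150390625), 11.353582382202148)
```

```bash
python3 -m pendant '[{"dx":0.01,"dy":-0.001,"dz":0,"rx":0,"ry":0,"rz":0,"hand":0.005},{"dx":0.025,"dy":0,"dz":0,"rx":0,"ry":0,"rz":0,"hand":0.005},{"dx":0.03,"dy":0,"dz":0,"rx":0,"ry":0,"rz":0,"hand":0.005},{"dx":0.021,"dy":0,"dz":0.005,"rx":0,"ry":0,"rz":0,"hand":0.005},{"dx":0.01,"dy":0,"dz":0.01,"rx":0,"ry":0,"rz":0,"hand":0.005},{"dx":0,"dy":0,"dz":0.02,"rx":0,"ry":0,"rz":-5.5,"hand":0.005},{"dx":0,"dy":0,"dz":0.025,"rx":0,"ry":0,"rz":-5.6,"hand":0.005},{"dx":0,"dy":0,"dz":0.02,"rx":0,"ry":0,"rz":0,"hand":0.005},{"dx":0,"dy":0,"dz":0.01,"rx":0,"ry":0,"rz":0,"hand":0.005},{"dx":0,"dy":0,"dz":0,"rx":0,"ry":0,"rz":0,"hand":0.005},{"dx":0,"dy":0,"dz":0,"rx":0,"ry":0,"rz":0,"hand":0.005},{"dx":0,"dy":0,"dz":0,"rx":0,"ry":0,"rz":0,"hand":0.005}]'; python3 - <<'E'
from cam import *
s=manip.get_state();x=q2m(s["ee_rot"])[:,0];print(s["position"],np.degrees(np.arctan2(x[1],x[0])),q2m(s["ee_rot"]).T@(np.array([.6394,-.113,.0926])-s["position"]))
E
```

```text
clock: 19.28
position: [0.6412, -0.1144, 0.1202]
ee_rot: [0.001, 0.995, 0.098, 0.001]
contact_force: [0.8, 0.4, -1.4]
width: 0.0144
gripper_force: 59.4
[ 0.64118003 -0.1144474   0.12019071] 11.225322596715609 [-0.00152499 -0.00180018  0.02758522]
```

```bash
python3 -m pendant '[{"dx":-0.0015,"dy":-0.0015,"dz":0.004,"rx":0,"ry":0,"rz":0,"hand":0.005},{"dx":0,"dy":0,"dz":0.008,"rx":0,"ry":0,"rz":0,"hand":0.005},{"dx":0,"dy":0,"dz":0.007,"rx":0,"ry":0,"rz":0,"hand":0.005},{"dx":0,"dy":0,"dz":0.005,"rx":0,"ry":0,"rz":0,"hand":0.005},{"dx":0,"dy":0,"dz":0.0015,"rx":0,"ry":0,"rz":0,"hand":0.005},{"dx":0,"dy":0,"dz":0.001,"rx":0,"ry":0,"rz":0,"hand":0.005},{"dx":0,"dy":0,"dz":0.001,"rx":0,"ry":0,"rz":0,"hand":0.005},{"dx":0,"dy":0,"dz":0.0005,"rx":0,"ry":0,"rz":0,"hand":0.005},{"dx":0,"dy":0,"dz":0,"rx":0,"ry":0,"rz":0,"hand":0.005}]'
```

```text
clock: 20.03
position: [0.6378, -0.113, 0.0926]
ee_rot: [0.0, 0.995, 0.098, -0.0]
contact_force: [-4.2, 1.1, 8.4]
width: 0.0147
gripper_force: 60.7
```

```bash
python3 -m pendant '[{"dx":0,"dy":0,"dz":0.0005,"rx":0,"ry":0,"rz":0,"hand":0.005},{"dx":0,"dy":0,"dz":0,"rx":0,"ry":0,"rz":0,"hand":0.005}]'
```

```text
clock: 20.2
position: [0.6378, -0.113, 0.0926]
ee_rot: [0.0, 0.995, 0.098, -0.0]
contact_force: [-5.1, 1.8, 10.3]
width: 0.0144
gripper_force: 61.0
```

```bash
python3 -m pendant '[{"dx":0,"dy":0,"dz":0,"rx":0,"ry":0,"rz":0,"hand":0.03},{"dx":0,"dy":0,"dz":0,"rx":0,"ry":0,"rz":0,"hand":0.05},{"dx":0,"dy":0,"dz":0,"rx":0,"ry":0,"rz":0,"hand":0.05},{"dx":0,"dy":0,"dz":-0.01,"rx":0,"ry":0,"rz":0,"hand":0.05},{"dx":0,"dy":0,"dz":-0.03,"rx":0,"ry":0,"rz":0,"hand":0.05},{"dx":-0.01,"dy":0,"dz":-0.04,"rx":0,"ry":0,"rz":0,"hand":0.05},{"dx":-0.02,"dy":0,"dz":-0.03,"rx":0,"ry":0,"rz":0,"hand":0.05},{"dx":-0.035,"dy":0,"dz":-0.01,"rx":0,"ry":0,"rz":0,"hand":0.05},{"dx":-0.025,"dy":0,"dz":0,"rx":0,"ry":0,"rz":0,"hand":0.05},{"dx":0,"dy":0,"dz":0,"rx":0,"ry":0,"rz":5.6,"hand":0.06},{"dx":0,"dy":0,"dz":0,"rx":0,"ry":0,"rz":5.6,"hand":0.06},{"dx":0,"dy":0,"dz":0,"rx":0,"ry":0,"rz":0,"hand":0.06}]'; python3 - <<'E'
from cam import *
d=grab("wrist");save(d,"w11.png")
E
python3 -m pendant '[{"dx":-0.02,"dy":-0.01,"dz":0,"rx":0,"ry":0,"rz":0,"hand":0.06},{"dx":-0.03,"dy":-0.016,"dz":0,"rx":0,"ry":0,"rz":0,"hand":0.06},{"dx":-0.035,"dy":-0.016,"dz":0,"rx":0,"ry":0,"rz":0,"hand":0.06},{"dx":-0.03,"dy":-0.016,"dz":0.01,"rx":0,"ry":0,"rz":0,"hand":0.06},{"dx":-0.02,"dy":-0.014,"dz":0.02,"rx":0,"ry":0,"rz":0,"hand":0.06},{"dx":0,"dy":0,"dz":0.02,"rx":0,"ry":0,"rz":0,"hand":0.06},{"dx":0,"dy":0,"dz":0.01,"rx":0,"ry":0,"rz":0,"hand":0.06},{"dx":0,"dy":0,"dz":0,"rx":0,"ry":0,"rz":0,"hand":0.06},{"dx":0,"dy":0,"dz":0,"rx":0,"ry":0,"rz":0,"hand":0.06},{"dx":0,"dy":0,"dz":0,"rx":0,"ry":0,"rz":0,"hand":0.06}]'; python3 - <<'E'
from cam import *
d=grab("wrist");s=manip.get_state();print(s["position"],s["ee_rot"])
m,W,D,e=lid(d,(.442,-.0578,.0145));print(m,D,e,q2m(s["ee_rot"]).T@(np.array([m[0],m[1],.0235])-s["position"]))
E
```

```text
clock: 21.2
position: [0.5501, -0.1309, 0.2114]
ee_rot: [0.0, 1.0, -0.001, 0.001]
contact_force: [-0.4, 0.3, 0.0]
width: 0.0604
gripper_force: 0.0
clock: 22.08
position: [0.4164, -0.0591, 0.151]
ee_rot: [0.0, 1.0, 0.001, 0.001]
contact_force: [0.6, -0.6, -0.1]
width: 0.06
gripper_force: 0.0
[ 0.4164507  -0.05913949  0.1511355 ] [3.21209926e-04 9.99999435e-01 5.11694400e-04 8.74799700e-04]
[ 0.4419386  -0.05869257  0.0145    ] 84.82671356201172 ((272.0874938964844, 176.75628662109375), (99.14728546142578, 100.20336151123047), 88.48941040039062) [ 0.02526504 -0.00050296  0.12767959]
```

View pics/w11.png

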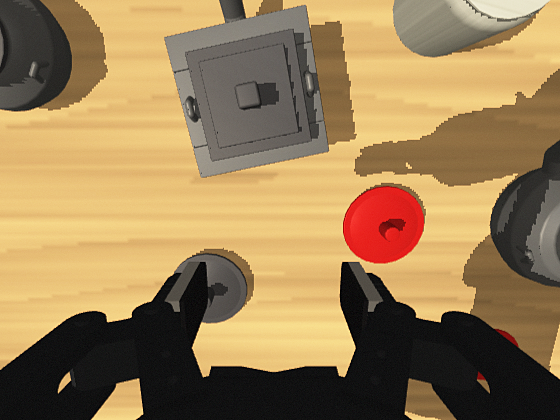

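The square lid is seated square between the two lugs, knob at (248,95). Last is the medium lid.

```bash
python3 -m pendant '[{"dx":0.01,"dy":0,"dz":0.02,"rx":0,"ry":0,"rz":0,"hand":0.06},{"dx":0.015,"dy":-0.0005,"dz":0.03,"rx":0,"ry":0,"rz":0,"hand":0.06},{"dx":0,"dy":0,"dz":0.035,"rx":0,"ry":0,"rz":0,"hand":0.06},{"dx":0,"dy":0,"dz":0.027,"rx":0,"ry":0,"rz":0,"hand":0.05},{"dx":0,"dy":0,"dz":0.0145,"rx":0,"ry":0,"rz":0,"hand":0.04},{"dx":0,"dy":0,"dz":0,"rx":0,"ry":0,"rz":0,"hand":0.03},{"dx":0,"dy":0,"dz":0,"rx":0,"ry":0,"rz":0,"hand":0.005},{"dx":0,"dy":0,"dz":0,"rx":0,"ry":0,"rz":0,"hand":0.005},{"dx":0,"dy":0,"dz":0,"rx":0,"ry":0,"rz":0,"hand":0.005},{"dx":0,"dy":0,"dz":0,"rx":0,"ry":0,"rz":0,"hand":0.005},{"dx":0,"dy":0,"dz":0,"rx":0,"ry":0,"rz":0,"hand":0.005}]' 60 && python3 -m pendant '[{"dx":0,"dy":0,"dz":-0.01,"rx":0,"ry":0,"rz":0,"hand":0.005},{"dx":0,"dy":0,"dz":-0.03,"rx":0,"ry":0,"rz":0,"hand":0.005},{"dx":0,"dy":0,"dz":-0.035,"rx":0,"ry":0,"rz":0,"hand":0.005},{"dx":0,"dy":0,"dz":-0.04,"rx":0,"ry":0,"rz":0,"hand":0.005},{"dx":0,"dy":0,"dz":-0.04,"rx":0,"ry":0,"rz":0,"hand":0.005},{"dx":0,"dy":0,"dz":-0.03,"rx":0,"ry":0,"rz":0,"hand":0.005}]'
```

```text
clock: 23.05
position: [0.4409, -0.0585, 0.0247]
ee_rot: [0.0, 1.0, 0.0, 0.001]
contact_force: [-0.7, 0.1, -1.5]
width: 0.0134
gripper_force: 58.5
clock: 23.55
position: [0.4408, -0.0584, 0.2126]
ee_rot: [0.001, 1.0, 0.0, 0.002]
contact_force: [1.3, -0.6, -1.8]
width: 0.0133
gripper_force: 58.6
```

```bash
python3 -m pendant '[{"dx":0,"dy":0.015,"dz":0,"rx":0,"ry":0,"rz":0,"hand":0.005},{"dx":0,"dy":0.033,"dz":0,"rx":0,"ry":0,"rz":0,"hand":0.005},{"dx":0,"dy":0.033,"dz":0,"rx":0,"ry":0,"rz":0,"hand":0.005},{"dx":0,"dy":0.033,"dz":0,"rx":0,"ry":0,"rz":0,"hand":0.005},{"dx":-0.01,"dy":0.033,"dz":0,"rx":0,"ry":0,"rz":0,"hand":0.005},{"dx":0,"dy":0.033,"dz":0,"rx":0,"ry":0,"rz":0,"hand":0.005},{"dx":0,"dy":0.033,"dz":0,"rx":0,"ry":0,"rz":0,"hand":0.005},{"dx":0,"dy":0.033,"dz":0,"rx":0,"ry":0,"rz":0,"hand":0.005},{"dx":0,"dy":0.033,"dz":0,"rx":0,"ry":0,"rz":0,"hand":0.005},{"dx":0,"dy":0.033,"dz":0,"rx":0,"ry":0,"rz":0,"hand":0.005},{"dx":0,"dy":0.033,"dz":0,"rx":0,"ry":0,"rz":0,"hand":0.005},{"dx":0,"dy":0.015,"dz":0,"rx":0,"ry":0,"rz":0,"hand":0.005}]' && python3 -m pendant '[{"dx":0,"dy":0,"dz":0,"rx":0,"ry":0,"rz":0,"hand":0.005},{"dx":0,"dy":0,"dz":0,"rx":0,"ry":0,"rz":0,"hand":0.005},{"dx":0,"dy":0,"dz":0,"rx":0,"ry":0,"rz":0,"hand":0.005}]'; python3 - <<'E'
from cam import *
d=grab("wrist");save(d,"w12.png");s=manip.get_state();print(s["position"],s["ee_rot"])
w=np.load("w1.npy",allow_pickle=True)[0]
for o in mouth(d,np.array((.5215,-.42,.08)),.032,.08)[:5]: print(*o, "2view w1:",two(d,o[1],w,(497.0,50.0)))
E
```

```text
clock: 24.55
position: [0.43, -0.4226, 0.2089]
ee_rot: [0.002, 1.0, -0.001, 0.0]
contact_force: [0.0, -0.0, -1.4]
width: 0.0133
gripper_force: 58.8
clock: 24.8
position: [0.4301, -0.4166, 0.2087]
ee_rot: [-0.001, 1.0, 0.0, -0.0]
contact_force: [0.3, 0.1, -1.5]
width: 0.0137
gripper_force: 58.8
[ 0.4301926  -0.41646436  0.20891873] [-6.49882922e-04  9.99999607e-01  5.88856544e-04 -1.32482881e-04]
490 [280.9  91.8] [ 0.5214 -0.4227  0.08  ] [71.6 74.5] 2view w1: (array([ 0.52220751, -0.42272544,  0.0748435 ]), np.float64(0.0006696730233898852))
350 [278.9  91.4] [ 0.5217 -0.4212  0.08  ] [87.3 89.7] 2view w1: (array([ 0.5219944 , -0.42119512,  0.07733102]), np.float64(9.566377945743398e-05))
343 [278.9  91.4] [ 0.5217 -0.4212  0.08  ] [87.3 88.2] 2view w1: (array([ 0.5219944 , -0.42119512,  0.07733102]), np.float64(9.566377945743398e-05))
282 [273.2  91. ] [ 0.522  -0.4168  0.08  ] [61.5 53.2] 2view w1: (array([ 0.52112404, -0.41693416,  0.08433227]), np.float64(0.0009730366610729459))
250 [278.7  91.3] [ 0.5218 -0.421   0.08  ] [62.9 65.4] 2view w1: (array([ 0.5219966 , -0.42104739,  0.07756642]), np.float64(3.533779147844341e-06))
```

View pics/w12.png

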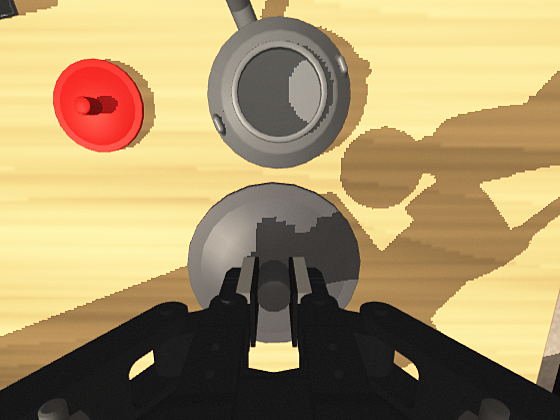

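The medium kettle's mouth is at (279,91), rim height about 0.0775 by two views. Moving over and lowering.

```bash
python3 -m pendant '[{"dx":0.01,"dy":0.001,"dz":0,"rx":0,"ry":0,"rz":0,"hand":0.005},{"dx":0.025,"dy":0.002,"dz":0,"rx":0,"ry":0,"rz":0,"hand":0.005},{"dx":0.03,"dy":0.0017,"dz":0.005,"rx":0,"ry":0,"rz":0,"hand":0.005},{"dx":0.018,"dy":0,"dz":0.015,"rx":0,"ry":0,"rz":0,"hand":0.005},{"dx":0.0085,"dy":0,"dz":0.02,"rx":0,"ry":0,"rz":0,"hand":0.005},{"dx":0,"dy":0,"dz":0.025,"rx":0,"ry":0,"rz":0,"hand":0.005},{"dx":0,"dy":0,"dz":0.017,"rx":0,"ry":0,"rz":0,"hand":0.005},{"dx":0,"dy":0,"dz":0.006,"rx":0,"ry":0,"rz":0,"hand":0.005},{"dx":0,"dy":0,"dz":0,"rx":0,"ry":0,"rz":0,"hand":0.005},{"dx":0,"dy":0,"dz":0,"rx":0,"ry":0,"rz":0,"hand":0.005},{"dx":0,"dy":0,"dz":0,"rx":0,"ry":0,"rz":0,"hand":0.005}]'
```

```text
clock: 25.77
position: [0.5229, -0.4234, 0.1226]
ee_rot: [0.001, 1.0, 0.0, 0.001]
contact_force: [0.2, 0.3, -1.1]
width: 0.0136
gripper_force: 58.8
```

```bash
python3 -m pendant '[{"dx":-0.001,"dy":-0.002,"dz":0.005,"rx":0,"ry":0,"rz":0,"hand":0.005},{"dx":0,"dy":0,"dz":0.008,"rx":0,"ry":0,"rz":0,"hand":0.005},{"dx":0,"dy":0,"dz":0.008,"rx":0,"ry":0,"rz":0,"hand":0.005},{"dx":0,"dy":0,"dz":0.004,"rx":0,"ry":0,"rz":0,"hand":0.005},{"dx":0,"dy":0,"dz":0.0015,"rx":0,"ry":0,"rz":0,"hand":0.005},{"dx":0,"dy":0,"dz":0.001,"rx":0,"ry":0,"rz":0,"hand":0.005},{"dx":0,"dy":0,"dz":0.0005,"rx":0,"ry":0,"rz":0,"hand":0.005},{"dx":0,"dy":0,"dz":0,"rx":0,"ry":0,"rz":0,"hand":0.005}]'
```

```text
clock: 26.43
position: [0.5202, -0.4204, 0.0942]
ee_rot: [-0.0, 1.0, 0.0, -0.0]
contact_force: [-3.2, 3.0, 7.7]
width: 0.0134
gripper_force: 59.7
```

```bash
python3 -m pendant '[{"dx":0,"dy":0,"dz":0.0005,"rx":0,"ry":0,"rz":0,"hand":0.005},{"dx":0,"dy":0,"dz":0,"rx":0,"ry":0,"rz":0,"hand":0.005}]'
```

```text
clock: 26.6
position: [0.5202, -0.4204, 0.0942]
ee_rot: [-0.0, 1.0, 0.0, -0.0]
contact_force: [-3.9, 2.9, 9.3]
width: 0.0135
gripper_force: 59.9
```

Seated at the expected height. Release, retreat clear, and check all four numerically in the top and side views (my picture views are used up).

```bash
python3 -m pendant '[{"dx":0,"dy":0,"dz":0,"rx":0,"ry":0,"rz":0,"hand":0.03},{"dx":0,"dy":0,"dz":0,"rx":0,"ry":0,"rz":0,"hand":0.05},{"dx":0,"dy":0,"dz":0,"rx":0,"ry":0,"rz":0,"hand":0.05},{"dx":0,"dy":0,"dz":-0.01,"rx":0,"ry":0,"rz":0,"hand":0.05},{"dx":0,"dy":0,"dz":-0.03,"rx":0,"ry":0,"rz":0,"hand":0.05},{"dx":-0.01,"dy":0,"dz":-0.04,"rx":0,"ry":0,"rz":0,"hand":0.05},{"dx":-0.03,"dy":0,"dz":-0.03,"rx":0,"ry":0,"rz":0,"hand":0.05},{"dx":-0.03,"dy":0,"dz":-0.01,"rx":0,"ry":0,"rz":0,"hand":0.05},{"dx":-0.02,"dy":0,"dz":0,"rx":0,"ry":0,"rz":0,"hand":0.05},{"dx":0,"dy":0,"dz":0,"rx":0,"ry":0,"rz":0,"hand":0.05},{"dx":0,"dy":0,"dz":0,"rx":0,"ry":0,"rz":0,"hand":0.05}]'; python3 - <<'E'
from cam import *
d=grab("wrist");t=grab("top");print("medium")
for o in mouth(d,np.array((.521,-.421,.0845)),.043,.0825)[:4]: print("w",*o)
for k,P,r in(("Kl",(.557,.397,.0905),.051),("Ks",(.6845,.107,.0725),.035),("Km",(.521,-.421,.0825),.043)):
    for o in mouth(t,np.array(P),r,P[2])[:3]: print(k,"t",*o)
t0=cv2.imread("pics/top0.png");t1=cv2.cvtColor(t["frame"],cv2.COLOR_RGB2BGR)
D=(cv2.absdiff(t0,t1).max(2)>40).astype(np.uint8)
print("changed px tin",D[105:155,385:430].mean(),"brush",D[105:175,137:182].mean(),"red1",D[205:242,372:410].mean(),"red2",D[278:306,440:470].mean())
h=cv2.cvtColor(t["frame"],cv2.COLOR_RGB2HSV);print("grey left on bench",greymask(t)[235:305,155:415].mean()/255)
E
```

```text
clock: 27.52
position: [0.4309, -0.4212, 0.2128]
ee_rot: [0.001, 1.0, -0.001, 0.001]
contact_force: [-0.5, 0.8, -0.2]
width: 0.0497
gripper_force: 0.0
medium
w 1175 [274.8  89.8] [ 0.5241 -0.4231  0.0825] [113.9 119.3]
w 550 [273.2  93.2] [ 0.5217 -0.4219  0.0825] [69.3 70.5]
Kl t 217 [ 98.3 203.4] [0.5543 0.3964 0.0905] [99.9 97.4]
Kl t 135 [ 98.6 202.9] [0.5554 0.396  0.0905] [82.4 88.2]
Ks t 57 [236.7 146.4] [0.6846 0.1034 0.0725] [55.7 49.3]
Km t 255 [472.3 216.1] [ 0.5204 -0.4131  0.0825] [88.5 80.7]
Km t 198 [467.1 215.6] [ 0.5215 -0.4016  0.0825] [137.3 126.7]
changed px tin 0.0 brush 0.0 red1 0.0 red2 0.7428571428571429
grey left on bench 0.0
```

```bash
python3 -c "
from rig import manip
print(manip.sign_off())"
```

```text
the job is handed in; nothing more can be done
None
```

All four lids are on their kettles at the expected seating heights and the job is handed in at about 28 s; I checked the small, large and square lids by eye but the medium one only by measurement, and the tin and brush show no change in the top view.

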